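Hold a spice jar pressed in the labelling cradle

TASK

The jar-labelling cradle is still set up for short jars: draw the blue divider plate straight up out of the slot between the V-blocks and stand it in the empty parking slot at the side of the cradle. Then take the spice jar with the brown cap from the tray, lay it in the V, centred so that it rests along both blocks, and press it down firmly but without ramming it (about 10 N) so that it bears on both sloping faces. Finish while still holding it pressed down like that, ready for a label to be stuck on; do not let go, and leave the black-capped jar and the things around alone.

Things in the scene. Friction and masses are not known exactly. Their poses are not given: they have to be found in the camera images.
- cradle: wooden jar cradle, fixed; base 104 x 186 x 10 mm, from y = -142 to +44 mm. Origin on the counter under the middle of the V; z up, x along the V. Two V-blocks, each 20 mm long, centred at x = -38 and +38 mm, clear 56 mm gap between them for the fingers; tops at z = 62 mm, reaching y = -40 to +40 mm. At x = 0, in the gap, is the divider's slot with lips up to z = 29 mm
- left_face: the two black rubber faces on the +y side of the V (one on each block), sloping at 45 degrees from the bottom of the V at z = 31 mm to the block tops. Both sides of the V are springy: each gives about 1 mm per 4 N, straight into the block, up to 3 mm, so a jar pressed down with 10 N sinks about 3 mm; origin and axes as cradle
- right_face: the two sloping rubber faces on the -y side of the V, springy like the left ones; origin and axes as cradle
- seat (a point): where the middle of the jar's axis lies when it is seated and centred, not yet pressed: 59.8 mm above the cradle's origin; axes as the cradle's, x along the V
- park (a point): middle of the floor of the parking slot, at x = 0, y = -100, z = 10 mm in the cradle's frame; axes as the cradle's. Slot 10 mm wide in x, 56 mm long in y, lips up to z = 29 mm with flared lead-ins up to z = 35 mm
- divider: blue plate, about 60 g, standing at the start in the 9 mm wide, 54 mm long slot between the V-blocks, its foot on the slot's floor 10 mm above the counter; 6 mm thick (x), 50 mm wide (y), 96 mm tall (z), the top 20 mm thickened to a 10 mm grip edge. Origin at the middle of its underside, z up; axes as the cradle's at the start
- tray: grey ribbed tray, fixed; 130 x 190 x 6 mm, origin on the counter under its middle, z up. Two troughs along x at y = -45 and +45 mm, between ribs 4 mm high, hold the lying jars, their axes 26.5 mm above the counter. Either jar may lie in either trough
- jar: the jar to use: spice jar with a brown cap and a coloured label with red peppers on it, a cylinder 41 mm in diameter and 105 mm long, about 110 g, lying on the tray. Origin at the centre of its bottom; its z axis runs along the jar to the cap
- jar_mid (a point): middle of that jar's axis, 52.5 mm from either end; axes as jar
- other_jar: the jar to leave alone: same size, black cap and black label with a green leaf, lying in the other trough; origin at the centre of its bottom, z along the jar
- clip_jar: small glass jar with a wire clip lid, standing at the back, 73 mm wide, 100 mm high, origin at the centre of its underside
- salt: glass salt shaker with a steel cap, standing at the right, 44 mm in diameter, 90 mm high, origin at the centre of its underside
Not all that is in view belongs to the job. There is more than one size of the divider; the one meant has the size given above.

How it is judged:
By the outcome, as a careful person would: the job done as asked, in the order asked, and still so for the second after the job is handed in, while the arm keeps its last pose, push and grip.
It also fails if it takes over 56 s, if anything falls off the work surface, if the arm or the gripper's body presses on something with over 40 N, if the wrist force passes 120 N, or if a joint passes its speed limit or range.

ROBOT

A 7-joint arm with a two-finger parallel gripper is mounted at the origin on a cart in front of the work surface, level with it; the furniture and walls round the work are solid. World frame = base frame: x ahead of the robot, y to its left, z up, the work surface at z = 0. Lengths are in m, angles in rad, forces in N, time in s.
With the tool pointing down it reaches from about 0.4 to 0.85 m from the base axis. Payload 4.5 kg.
Tool frame: the origin (TCP) lies where the fingers leave the gripper's body, on its centre line; the fingertips stand 64 mm ahead of it and the grasp point (between the pads) lies 45 mm ahead of it; z points along the fingers, y is the line along which they close (so a half turn about z gives the same grasp; the last joint's range is limited). The gripper opens to 88 mm and grips with 3 to 60 N. Pads are 18 mm wide; open, the fingers measure 123 mm over their backs; the gripper's body (75 mm by 187 mm) begins 45 mm behind the grasp point.
Start: joints at [-1.18, 0.689, -0.195, 1.565, 0.157, 0.902, -0.215], TCP at [0.218, 0.586, 0.303] pointing down, gripper open.
Joint ranges: [-3.01, 3.01], [-0.46, 2.08], [-1.47, 1.51], [0.13, 2.56], [-1, 4.14], [0.04, 2.09], [-2.66, 2.66]. Speed limits (rad/s): [2.57, 2.57, 3.14, 3.14, 3.14, 3.14, 3.14].

INTERFACE

Orientations are given as a unit quaternion [x, y, z, w].
In Python, from plant import r gives the robot as it stands.
- The arm moves only by the tool play_rows, never from a script. Its arguments are lists of equal length, an entry for each row: "translation": the shift along the tool's x, y, z in m, a list of three; "delta_rot": the turn, a rotation vector about the tool's x, y, z in degrees, a list of three; "grip": the opening, from -1 (shut) to 1 (fully open). In form: {"translation": [[x, y, z], ...], "delta_rot": [[rx, ry, rz], ...], "grip": [grip, ...]}. A call has 1 to 20 rows; each row shifts and turns the commanded pose from where the row before left it, along the tool's axes as they then stand; what a row does not reach is not made up. A row lasts 1/8 s, in which the tool goes at most 62.5 mm and 10.7 degrees, less where a joint would pass 70% of its speed; a pose out of reach is approached as far as the arm can. A call with a gripper value outside its range is refused whole. The fingers move at their own pace and stop on an object; "squeeze" is the grip in N (left out, the last holds). Time passes only in rows, so rows that do not move let the fingers close. It gives the time, the measured TCP pose, the force, the opening and the grip force at its end, in the units of the state.
- r.get_state(): the state, without advancing time (a new reading comes with each control period).
- r.snapshot(name): name is "scene" or "top" or "wrist"; returns the picture (420x560x3 uint8, blue, green, red); there is no depth.
- r.get_calibration(name): a dict with "intrinsics" (3x3 intrinsics, pixels), "eye" and "rotation" of the camera in the world. Camera axes: x right, y up, looking along -z (the intrinsics and any distortion apply to the point x, -y, -z); pixel columns grow to the right and rows downward; lengths in m; the calibration is good to about 2 mm. The wrist camera is an equidistant fisheye: a pixel r from the principal point sees the ray r / f radians off the axis. A picture is of the moment at which its call begins: read the wrist's pose just before it. get_calibration takes no time and is no camera call; for the wrist camera it gives the pose at the moment of the call.
- r.finish_job(): hands the job in; it is judged then, once.
Trained networks look in the newest picture that a camera, given by its name, has taken for a name from the list of things; names that differ only in an ending like _2 or _b are one class to them, and where a whole thing is asked for, a point or a joint stands for the part that bears it (a point fixed in the world has none). Each returns a list of dicts, best first, with "confidence" (0 to 1); they miss things now and then, are a little off and sometimes report something else, mostly with a low value. They report only what shows in the picture. A call takes as long as a camera call. They do not tell look-alikes from the thing itself.
- r.look_for(camera, target): "point" ([x, y, z] in m, in world coordinates, good to about 4 mm: the middle of the surface that is visible of it).
- r.silhouettes(camera, target): "pixels" (420x560 bool, what is visible of it).
The state is a dict: "clock": time; "q": joint angles; "qd": joint speeds; "joint_torque": joint torques, N m; "tool_pos": TCP position; "eef_rot": TCP orientation; "contact_force": force on the tool from outside, world axes, zero at the start; "moment": the same for the moment, N m; "opening": opening from 0.0 (shut) to 1.0 (fully open); "finger_force": force on a finger pad.
Only numpy, scipy, OpenCV 4.12 (cv2) and the standard library are available. Lean on these libraries where they do the work, as an engineer would, in place of code of your own. Each camera call takes 0.05 s, during which the arm holds its last target. There are 200 camera calls.

## Working session

There is one attempt and no reset: what is moved stays moved. The work goes in short steps, Python scripts to look and compute and a tool call to move; the robot and the scene stay as the last step left them, time stands still between calls to the robot, and variables do not carry over. Pictures are saved under pics/ and viewed, at most 10 in all, crops included, and the job is handed in when it is done.

Besides the shell and the picture viewer there is one more tool, called by a JSON object that holds its "fn" and its "kwargs", one argument or row to a line. play_rows: Moves the arm, as the interface text tells. Its arguments: {"type":"object","properties":{"translation":{"type":"array","items":{"type":"array","items":{"type":"number"}}},"delta_rot":{"type":"array","items":{"type":"array","items":{"type":"number"}}},"grip":{"type":"array","items":{"type":"number"}},"squeeze":{"type":"number"}},"required":["translation","delta_rot","grip"]}

```bash
mkdir -p pics; ls
python3 - <<'E'
from plant import r
import cv2, numpy as np
np.set_printoptions(precision=4,suppress=True)
s=r.get_state(); print(s['clock'],s['tool_pos'],s['eef_rot'],s['opening'],s['contact_force'])
a=r.snapshot("scene");b=r.snapshot("top")
cv2.imwrite("pics/s.png",a);cv2.imwrite("pics/t.png",b)
for c in("scene","top"):
  k=r.get_calibration(c);print(c,k['intrinsics'],k['eye'],k['rotation'],k.keys())
  for t in("cradle","left_face","right_face","divider","tray","jar","other_jar","clip_jar","salt"):
    print(t,[(np.round(d['point'],3),round(d['confidence'],2)) for d in r.look_for(c,t)])
E
```

```text
pics
0.0 [0.2181 0.5852 0.3019] [ 0.1774  0.9841 -0.0009 -0.0001] 0.9997248454722575 [ 0.2957 -0.4793 -0.2321]
scene [[401.9121   0.     277.8116]
 [  0.     401.9121 215.4763]
 [  0.       0.       1.    ]] [ 0.1316 -0.6689  0.503 ] [ 0.4799 -0.1652 -0.2599  0.8215] dict_keys(['intrinsics', 'eye', 'rotation'])
cradle [(array([ 0.515, -0.188,  0.012]), 0.85)]
left_face [(array([ 0.515, -0.115,  0.049]), 0.77)]
right_face [(array([ 0.678, -0.344,  0.052]), 0.66), (array([ 0.534, -0.156,  0.062]), 0.48)]
divider [(array([ 0.535, -0.137,  0.072]), 0.82), (array([ 0.669, -0.147,  0.076]), 0.69)]
tray [(array([0.486, 0.129, 0.006]), 0.9)]
jar [(array([0.519, 0.223, 0.033]), 0.76)]
other_jar [(array([0.482, 0.136, 0.037]), 0.67)]
clip_jar [(array([0.697, 0.049, 0.062]), 0.83)]
salt [(array([ 0.681, -0.341,  0.051]), 0.68)]
top [[419.009    0.     285.1933]
 [  0.     419.009  207.1443]
 [  0.       0.       1.    ]] [ 0.4972 -0.0539  1.0477] [-0.0395  0.0249  0.7151 -0.6975] dict_keys(['intrinsics', 'eye', 'rotation'])
cradle [(array([ 0.525, -0.182,  0.012]), 0.82)]
left_face [(array([0.5  , 0.149, 0.045]), 0.62), (array([ 0.524, -0.109,  0.05 ]), 0.49)]
right_face [(array([ 0.563, -0.15 ,  0.053]), 0.82)]
divider [(array([ 0.538, -0.13 ,  0.104]), 0.57), (array([ 0.67 , -0.139,  0.132]), 0.55), (array([0.524, 0.228, 0.043]), 0.43)]
tray [(array([0.515, 0.188, 0.004]), 0.65), (array([ 0.686, -0.32 ,  0.076]), 0.55)]
jar [(array([0.526, 0.231, 0.049]), 0.89)]
other_jar [(array([0.496, 0.147, 0.046]), 0.79)]
clip_jar [(array([0.708, 0.065, 0.097]), 0.6)]
salt [(array([ 0.683, -0.323,  0.077]), 0.7)]
```

View pics/s.png

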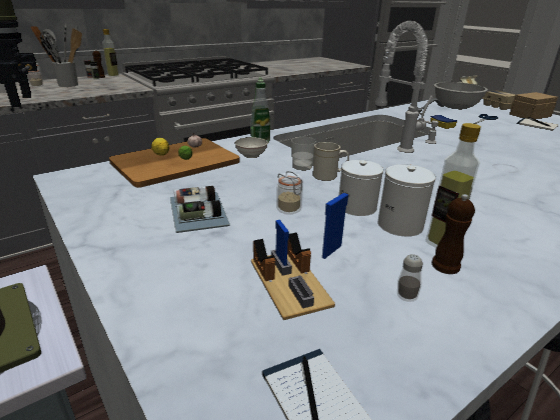

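View pics/t.png

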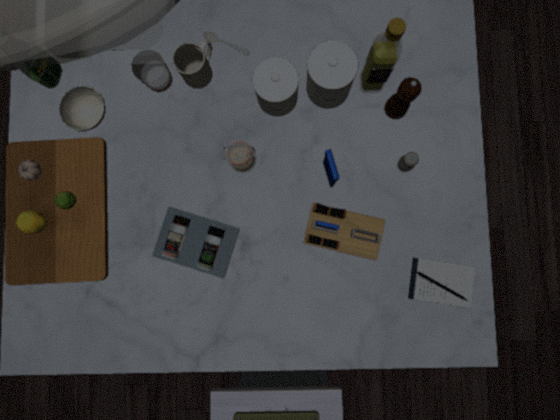

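```bash
cat > h.py <<'E'
from plant import r
import cv2, numpy as np
from scipy.spatial.transform import Rotation as R
from scipy.optimize import minimize
np.set_printoptions(precision=4,suppress=True)
def proj(c,P):
    k=r.get_calibration(c); p=(np.asarray(P)-k['eye'])@R.from_quat(k['rotation']).as_matrix()
    p=p*[1,-1,-1]; K=k['intrinsics']
    if c=="wrist":
        rho=np.hypot(p[:,0],p[:,1]); th=np.arctan2(rho,p[:,2]); d=p[:,:2]/np.maximum(rho,1e-9)[:,None]*th[:,None]
        return d*[K[0,0],K[1,1]]+K[:2,2]
    return p[:,:2]/p[:,2:]*[K[0,0],K[1,1]]+K[:2,2]
def box(x0,x1,y0,y1,z0,z1,n=2):
    return np.array([[x,y,z] for x in np.linspace(x0,x1,n) for y in np.linspace(y0,y1,n) for z in (z0,z1)])/1000
def prism(x0,x1,yz): return np.array([[x,y,z] for x in(x0,x1) for y,z in yz])/1000
L=[(0,10),(0,31),(31,62),(40,62),(40,10)]
CR=[box(-52,52,-142,44,0,10,9),box(-8,8,-30,30,10,29),box(-9,9,-132,-68,10,33)]+[prism(x-10,x+10,[(s*y,z) for y,z in L]) for x in(-38,38) for s in(1,-1)]
def div(z): return [box(-3,3,-25,25,z,z+76),box(-5,5,-25,25,z+76,z+96)]
TR=[box(-65,65,-95,95,0,6,9)]
a=np.linspace(0,2*np.pi,40)
JAR=[np.array([[x,20.5*np.cos(t),20.5*np.sin(t)] for x in np.linspace(-52.5,52.5,9) for t in a])/1000]
def pose(P,x,y,yaw,z=0): return P@R.from_euler('z',yaw).as_matrix().T+[x,y,z]
def mask(c,parts,q,z=0,S=4):
    m=np.zeros((420*S,560*S),np.uint8)
    for P in parts:
        h=cv2.convexHull(np.float32((proj(c,pose(P,*q,z))+.5)*S))
        cv2.fillConvexPoly(m,np.int32(np.round(h*16)),255,shift=4)
    return cv2.resize(m,(560,420),interpolation=cv2.INTER_AREA)/255.
def sil(c,t,near=None):
    o=[d for d in r.silhouettes(c,t)]
    return [(d['confidence'],d['pixels']) for d in o]
def fit(parts,obs,q0,z=0):
    def f(q):
        e=0
        for c,m in obs:
            M=mask(c,parts,q,z); e+=np.abs(M-m).sum()/m.sum()
        return e
    s=minimize(f,q0,method='Nelder-Mead',options=dict(initial_simplex=np.array([q0,np.add(q0,[.008,0,0]),np.add(q0,[0,.008,0]),np.add(q0,[0,0,.12])]),maxiter=120,xatol=1e-4,fatol=1e-4))
    return s.x,s.fun
E
python3 - <<'E'
from h import *
r.snapshot("scene");r.snapshot("top")
S={}
for c in("scene","top"):
  for t in("cradle","divider","tray","jar","other_jar","left_face","right_face"):
    S[c,t]=sil(c,t)
    for cf,m in S[c,t]:
      ys,xs=np.nonzero(m); print(c,t,round(cf,2),m.sum(),xs.min(),xs.max(),ys.min(),ys.max())
import pickle;pickle.dump(S,open('S.pkl','wb'))
E
```

```text
scene cradle 0.69 3996 251 335 233 319
scene divider 0.92 486 275 289 220 265
scene divider 0.81 1120 322 347 193 257
scene divider 0.7 3838 251 334 233 319
scene tray 0.63 822 170 229 192 233
scene jar 0.98 596 174 214 187 204
scene other_jar 0.92 723 176 220 201 220
scene other_jar 0.46 3876 251 334 234 319
scene left_face 0.63 367 254 300 233 259
scene right_face 0.72 1017 276 302 171 214
scene right_face 0.57 78 259 309 248 262
top cradle 0.93 3065 303 385 203 260
top divider 0.82 393 324 339 149 187
top tray 0.57 2395 153 238 207 277
top jar 0.87 693 162 188 216 259
top other_jar 0.84 709 198 224 227 271
top left_face 0.48 228 308 328 203 245
top right_face 0.71 223 323 344 208 248
```

Run:
```python
from h import *
import pickle; S=pickle.load(open('S.pkl','rb'))
def fill(m):
    cs,_=cv2.findContours(m.astype(np.uint8),0,1); o=np.zeros(m.shape,np.uint8); cv2.drawContours(o,cs,-1,1,-1); return o
cs=fill(S['scene','cradle'][0][1]|S['scene','divider'][0][1]); ct=fill(S['top','cradle'][0][1])
for n,o in(("both",[("scene",cs),("top",ct)]),("scene",[("scene",cs)]),("top",[("top",ct)])):
    q0=[.53,-.14,-.15]
    print("cradle",n,*fit(CR+div(10),o,q0))
    print("divider",n,*fit(div(10),[("scene",S['scene','divider'][0][1])],q0)) if n=="scene" else 0
    js=[(c,S[c,'jar'][0][1]) for c,_ in o]; print("jar",n,*fit(JAR,js,[.525,.23,-.2],.0265))
    js=[(c,S[c,'other_jar'][0][1]) for c,_ in o]; print("other",n,*fit(JAR,js,[.5,.14,-.2],.0265))
    if n!="scene":
        pass
tt=S['top','tray'][0][1]|S['top','jar'][0][1]|S['top','other_jar'][0][1]
print("tray",*fit(TR,[("top",fill(tt))],[.513,.188,-.2]))
```

```text
cradle both [ 0.5414 -0.1294 -0.2557] 0.06424140593579343Traceback (most recent call last):
  File "<stdin>", line 10, in <module>
  File "h.py", line 38, in fit
    s=minimize(f,q0,method='Nelder-Mead',options=dict(initial_simplex=np.array([q0,np.add(q0,[.008,0,0]),np.add(q0,[0,.008,0]),np.add(q0,[0,0,.12])]),maxiter=120,xatol=1e-4,fatol=1e-4))
    res = _minimize_neldermead(fun, x0, args, callback, bounds=bounds,
                               **options)
    fsim[j] = func(sim[j])
              ~~~~^^^^^^^^
    fx = function(np.copy(x), *(wrapper_args + args))
  File "h.py", line 36, in f
    M=mask(c,parts,q,z); e+=np.abs(M-m).sum()/m.sum()
  File "h.py", line 26, in mask
    h=cv2.convexHull(np.float32((proj(c,pose(P,*q,z))+.5)*S))
                                 ~~~~^^^^^^^^^^^^^^^^
  File "h.py", line 7, in proj
    k=r.get_calibration(c); p=(np.asarray(P)-k['eye'])@R.from_quat(k['rotation']).as_matrix()
ValueError: time passes only in moves, steps and waits
```

```bash
python3 - <<'E'
s=open('h.py').read()
s=s.replace("def proj(c,P):\n    k=r.get_calibration(c);","KC={}\ndef proj(c,P):\n    if c not in KC: KC[c]=r.get_calibration(c)\n    k=KC[c];")
s+='''
def fill(m):
    cs,_=cv2.findContours(m.astype(np.uint8),0,1); o=np.zeros(m.shape,np.uint8); cv2.drawContours(o,cs,-1,1,-1); return o
'''
open('h.py','w').write(s)
E
python3 - <<'E'
from h import *
import pickle; S=pickle.load(open('S.pkl','rb'))
cs=fill(S['scene','cradle'][0][1]|S['scene','divider'][0][1]); ct=fill(S['top','cradle'][0][1])
for n,o in(("both",[("scene",cs),("top",ct)]),("scene",[("scene",cs)]),("top",[("top",ct)])):
    q0=[.54,-.13,-.25]
    print("cradle",n,*fit(CR+div(10),o,q0))
    js=[(c,S[c,'jar'][0][1]) for c,_ in o]; print("jar",n,*fit(JAR,js,[.525,.23,-.2],.0265))
    js=[(c,S[c,'other_jar'][0][1]) for c,_ in o]; print("other",n,*fit(JAR,js,[.5,.14,-.2],.0265))
tt=S['top','tray'][0][1]|S['top','jar'][0][1]|S['top','other_jar'][0][1]
print("tray",*fit(TR,[("top",fill(tt))],[.513,.188,-.2]))
print(r.get_state()['clock'])
E
```

```text
cradle both [ 0.5414 -0.1293 -0.2549] 0.06447270442265188
jar both [ 0.5235  0.2361 -0.3287] 0.24612114793717638
other both [ 0.4939  0.1506 -0.3175] 0.2061019723208817
cradle scene [ 0.542  -0.1283 -0.2577] 0.03733291260178635
jar scene [ 0.5238  0.2391 -0.3538] 0.08388603763653112
other scene [ 0.4938  0.1538 -0.3462] 0.07033330621321833
cradle top [ 0.5412 -0.1297 -0.2541] 0.024070317782285328
jar top [ 0.5246  0.235  -0.31  ] 0.11763574116515295
other top [ 0.4944  0.1495 -0.3042] 0.09048922813130894
tray [ 0.5116  0.1926 -0.3285] 0.02920678725340213
1.8
```

{"fn": "play_rows", "kwargs": {
  "translation": [
    [-0.0345,-0.0348,0.003],
    [-0.0345,-0.0348,0.003],
    [-0.0345,-0.0348,0.003],
    [-0.0345,-0.0348,0.003],
    [-0.0345,-0.0348,0.003],
    [-0.0345,-0.0348,0.003],
    [-0.0345,-0.0348,0.003],
    [-0.0345,-0.0348,0.003],
    [-0.0345,-0.0348,0.003],
    [-0.0345,-0.0348,0.003],
    [-0.0345,-0.0348,0.003],
    [-0.0345,-0.0348,0.003],
    [-0.0345,-0.0348,0.003],
    [-0.0345,-0.0348,0.003],
    [-0.0345,-0.0348,0.003],
    [-0.0345,-0.0348,0.003]
  ],
  "delta_rot": [
    [0,0,0],
    [0,0,0],
    [0,0,0],
    [0,0,0],
    [0,0,0],
    [0,0,0],
    [0,0,0],
    [0,0,0],
    [0,0,0],
    [0,0,0],
    [0,0,0],
    [0,0,0],
    [0,0,0],
    [0,0,0],
    [0,0,0],
    [0,0,0]
  ],
  "grip": [1,1,1,1,1,1,1,1,1,1,1,1,1,1,1,1]
}}

```text
clock: 3.8
tool_pos: [0.5418, -0.1305, 0.2548]
eef_rot: [0.178, 0.984, 0.0, 0.0]
contact_force: [1.0, -0.5, -0.0]
opening: 0.997
finger_force: 0.0
```

{"fn": "play_rows", "kwargs": {
  "translation": [
    [0,0,0],
    [0,0,0],
    [0,0,0],
    [0,0,0],
    [0,0,0],
    [0,0,0],
    [0,0,0],
    [0,0,0],
    [0,0,0],
    [0,0,0]
  ],
  "delta_rot": [
    [0,0,10],
    [0,0,10],
    [0,0,10],
    [0,0,10],
    [0,0,10],
    [0,0,10],
    [0,0,10],
    [0,0,10],
    [0,0,4.2],
    [0,0,0]
  ],
  "grip": [1,1,1,1,0.2,0.2,0.2,0.2,0.2,0.2]
}}

```text
clock: 5.05
tool_pos: [0.5412, -0.1287, 0.2547]
eef_rot: [0.791, 0.612, 0.0, 0.0]
contact_force: [0.6, -0.8, 0.0]
opening: 0.6
finger_force: 0.0
```

```bash
cat >> h.py <<'E'
def st():
    s=r.get_state(); M=R.from_quat(s['eef_rot']).as_matrix()
    print('t',s['clock'],'p',s['tool_pos'],'ydir',np.degrees(np.arctan2(M[1,1],M[0,1])),'z',M[:,2],'F',s['contact_force'],'op',s['opening']*88,'ff',s['finger_force'],'q7',s['q'][6])
    return np.array(s['tool_pos']),M
E
python3 - <<'E'
from h import *
st()
im=r.snapshot("wrist");k=r.get_calibration("wrist");print(k)
cv2.imwrite("pics/w1.png",im)
for t in("divider","cradle"):
    print(t,[(d['point'],d['confidence']) for d in r.look_for("wrist",t)])
    for cf,m in sil("wrist",t):
        ys,xs=np.nonzero(m);print(cf,m.sum(),xs.min(),xs.max(),ys.min(),ys.max())
E
```

```text
t 5.05 p [ 0.5412 -0.1287  0.2547] ydir -14.575407132854691 z [ 0.0002 -0.0001 -1.    ] F [ 0.6198 -0.7788  0.0232] op 52.80053696679152 ff 0.0 q7 0.013524414699634705
{'intrinsics': array([[325.1923,   0.    , 281.9342],
       [  0.    , 325.1923, 211.2906],
       [  0.    ,   0.    ,   1.    ]]), 'eye': array([ 0.5568, -0.0658,  0.3369]), 'rotation': array([-0.1278,  0.017 , -0.1255,  0.9837])}
divider [([0.5425, -0.1249, 0.1096], 0.97), ([0.668, -0.1415, 0.0976], 0.55)]
0.78 5152 377 501 156 227
0.76 954 278 291 169 249
cradle [([0.5341, -0.1547, 0.0112], 0.56)]
0.71 13209 229 339 150 293
```

View pics/w1.png

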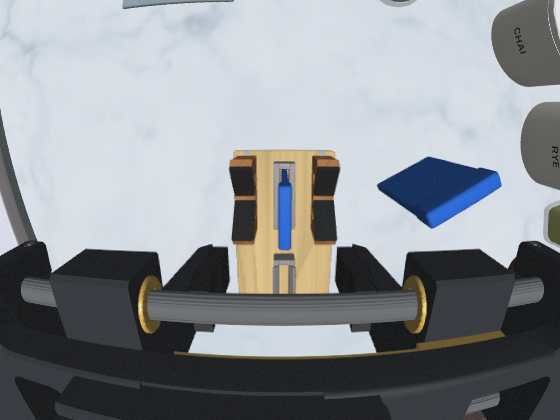

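Run:
```python
from h import *
k=r.get_calibration("wrist")
S={t:sil("wrist",t) for t in("cradle","divider")}
dv=min(S['divider'],key=lambda a:a[1].sum())[1]; c=fill(S['cradle'][0][1]|dv)
print("div",*fit(div(10),[("wrist",dv)],[.541,-.129,-.2546]))
import h
old=h.mask
def m2(*a,**k):
    M=old(*a,**k); M[240:]=0; return M
h.mask=m2; c[240:]=0
print("cr",*h.fit(CR+div(10),[("wrist",c)],[.541,-.129,-.2546]))
```

```text
div [ 0.5411 -0.1304 -0.2592] 0.09460681547252024
cr [ 0.5412 -0.1321 -0.2561] 0.021610717140281958
```

{"fn": "play_rows", "kwargs": {
  "translation": [
    [-0.0015,0,0.025],
    [0,0,0.03],
    [0,0,0.03],
    [0,0,0.02],
    [0,0,0.009],
    [0,0,0],
    [0,0,0],
    [0,0,0],
    [0,0,0],
    [0,0,0],
    [0,0,0],
    [0,0,0],
    [0,0,0],
    [0,0,0]
  ],
  "delta_rot": [
    [0,0,0],
    [0,0,0],
    [0,0,0],
    [0,0,0],
    [0,0,0],
    [0,0,0],
    [0,0,0],
    [0,0,0],
    [0,0,0],
    [0,0,0],
    [0,0,0],
    [0,0,0],
    [0,0,0],
    [0,0,0]
  ],
  "grip": [0.2,0.2,0.2,0.2,0.2,0.2,-0.5,-1,-1,-1,-1,-1,-1,-1],
  "squeeze": 20
}}

```text
clock: 7.15
tool_pos: [0.5409, -0.1303, 0.1408]
eef_rot: [0.791, 0.611, 0.0, 0.0]
contact_force: [0.2, 0.4, 1.9]
opening: 0.113
finger_force: 20.0
```

```bash
python3 -c "
from h import *
st()"
```

```text
t 7.15 p [ 0.5409 -0.1303  0.1408] ydir -14.641756995506874 z [ 0.0006 -0.     -1.    ] F [0.2202 0.3956 1.8552] op 9.937011822905767 ff 20.000196903711185 q7 0.03457948833132186
```

{"fn": "play_rows", "kwargs": {
  "translation": [
    [0,0,-0.008],
    [0,0,-0.01],
    [0,0,-0.015],
    [0,0,-0.017],
    [-0.02,0,0],
    [-0.03,0,0],
    [-0.03,0,0],
    [-0.02,0,0],
    [0,0,0],
    [0,0,0]
  ],
  "delta_rot": [
    [0,0,0],
    [0,0,0],
    [0,0,0],
    [0,0,0],
    [0,0,0],
    [0,0,0],
    [0,0,0],
    [0,0,0],
    [0,0,0],
    [0,0,0]
  ],
  "grip": [-1,-1,-1,-1,-1,-1,-1,-1,-1,-1]
}}

```text
clock: 8.4
tool_pos: [0.5159, -0.2258, 0.1911]
eef_rot: [0.791, 0.612, 0.001, -0.0]
contact_force: [-0.7, -0.4, -0.5]
opening: 0.112
finger_force: 20.0
```

Run:
```python
from h import *
p,M=st()
for c in("wrist","scene"):
    im=r.snapshot(c); h=r.get_calibration(c); S={t:sil(c,t) for t in("divider","cradle")}
    for t in S:
        for cf,m in S[t]:
            ys,xs=np.nonzero(m);print(c,t,cf,m.sum(),xs.min(),xs.max(),ys.min(),ys.max())
            if t=="divider" and m.sum()<1000 and c=="scene":
                print(*fit(div(p[2]-.045-.086+0 if 0 else (p[2]-.1308)*1000),[(c,m)],[p[0],p[1],-.2555]))
    cv2.imwrite(f"pics/{c}2.png",im)
import cv2
a=cv2.imread("pics/wrist2.png")[140:300,180:400];b=cv2.imread("pics/scene2.png")[190:350,210:430]
cv2.imwrite("pics/m2.png",cv2.resize(np.vstack([a,b]),None,fx=1.8,fy=1.8,interpolation=2))
```

```text
t 8.4 p [ 0.5159 -0.2258  0.1911] ydir -14.573576933497463 z [ 0.0007  0.001  -1.    ] F [-0.6958 -0.3827 -0.4747] op 9.853009742789727 ff 20.00002060085535 q7 0.1681651385945239
wrist divider 0.72 3824 401 559 22 90
wrist divider 0.58 2405 268 293 189 339
wrist cradle 0.89 27753 211 358 23 253
scene divider 0.96 813 322 344 197 257
[ 0.5241 -0.2028 -0.7046] 1.3433808455731617
scene divider 0.75 563 295 310 227 279
[ 0.5175 -0.2222 -0.3317] 0.4126702190645352
scene cradle 0.98 3595 251 333 236 319
```

View pics/m2.png

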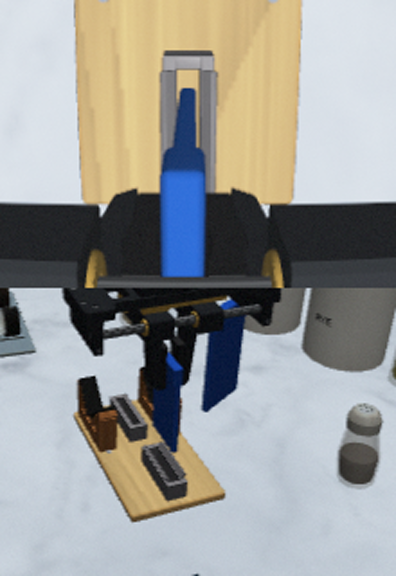

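{"fn": "play_rows", "kwargs": {
  "translation": [
    [-0.0013,0,0.01],
    [0,0,0.01],
    [0,0,0.008],
    [0,0,0.006],
    [0,0,0.006],
    [0,0,0.005],
    [0,0,0.004],
    [0,0,0]
  ],
  "delta_rot": [
    [0,0,0],
    [0,0,0],
    [0,0,0],
    [0,0,0],
    [0,0,0],
    [0,0,0],
    [0,0,0],
    [0,0,0]
  ],
  "grip": [-1,-1,-1,-1,-1,-1,-1,-1]
}}

```text
clock: 9.7
tool_pos: [0.515, -0.2283, 0.1415]
eef_rot: [0.791, 0.611, -0.0, -0.0]
contact_force: [-0.5, 0.6, -0.7]
opening: 0.114
finger_force: 20.0
```

```bash
python3 -c "
from h import *
st()"
```

```text
t 9.7 p [ 0.515  -0.2283  0.1415] ydir -14.641753409396845 z [-0.0003  0.0002 -1.    ] F [-0.4587  0.5634 -0.6755] op 9.99812692358849 ff 19.999857062939554 q7 0.1747663400102632
```

{"fn": "play_rows", "kwargs": {
  "translation": [
    [0,0,0.0007],
    [0,0,0],
    [0,0,0],
    [0,0,0],
    [0,0,0],
    [0,0,-0.01],
    [0,0,-0.03],
    [0,0,-0.04],
    [0,0,-0.05],
    [0,0,0],
    [0,0,0]
  ],
  "delta_rot": [
    [0,0,0],
    [0,0,0],
    [0,0,0],
    [0,0,0],
    [0,0,0],
    [0,0,0],
    [0,0,0],
    [0,0,0],
    [0,0,0],
    [0,0,0],
    [0,0,0]
  ],
  "grip": [-1,-1,-0.4,0.2,0.2,0.2,0.2,0.2,0.2,0.2,0.2]
}}

```text
clock: 11.08
tool_pos: [0.5147, -0.2281, 0.2711]
eef_rot: [0.791, 0.611, 0.0, -0.0]
contact_force: [0.1, 0.7, 0.7]
opening: 0.598
finger_force: 0.0
```

Run:
```python
from h import *
p,M=st()
c="scene"; im=r.snapshot(c); S=sil(c,"divider")
for cf,m in S:
    ys,xs=np.nonzero(m);print(cf,m.sum(),xs.min(),xs.max(),ys.min(),ys.max())
    if xs.max()<320: print(*fit(div(10),[(c,m)],[.515,-.228,-.2555]))
cv2.imwrite("pics/m3.png",cv2.resize(im[180:330,200:400],None,fx=3,fy=3,interpolation=2))
```

```text
t 11.075 p [ 0.5147 -0.2281  0.2711] ydir -14.634542131391559 z [-0.0001  0.0003 -1.    ] F [0.0767 0.6501 0.7048] op 52.626694521198786 ff 0.0 q7 0.1622952481958489
0.69 1032 322 346 194 256
0.61 617 294 310 246 296
[ 0.5155 -0.2254 -0.2811] 0.23253567229160713
0.39 295 254 298 234 259
[ 0.5472 -0.1607 -0.6831] 1.2635294117647058
```

View pics/m3.png

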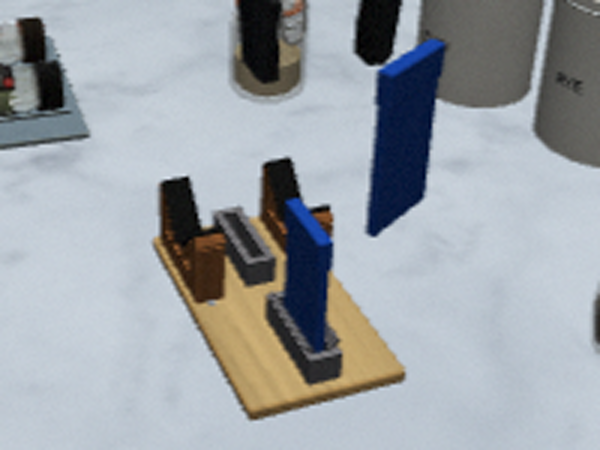

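{"fn": "play_rows", "kwargs": {
  "translation": [
    [0.025,-0.006,0],
    [0.05,-0.012,0],
    [0.05,-0.012,0],
    [0.05,-0.012,0],
    [0.05,-0.012,0],
    [0.05,-0.012,0],
    [0.05,-0.012,0],
    [0.05,-0.012,0],
    [0.05,-0.012,0],
    [0.025,-0.006,0],
    [0,0,0],
    [0,0,0],
    [0,0,0],
    [0,0,0],
    [0,0,0],
    [0,0,0],
    [0,0,0],
    [0,0,0],
    [0,0,0],
    [0,0,0]
  ],
  "delta_rot": [
    [0,0,0],
    [0,0,0],
    [0,0,0],
    [0,0,0],
    [0,0,0],
    [0,0,0],
    [0,0,0],
    [0,0,0],
    [0,0,0],
    [0,0,0],
    [0,0,-10],
    [0,0,-10],
    [0,0,-10],
    [0,0,-10],
    [0,0,-10],
    [0,0,-10],
    [0,0,-10],
    [0,0,-10],
    [0,0,-6],
    [0,0,0]
  ],
  "grip": [0.5,0.5,0.5,0.5,0.5,0.5,0.5,0.5,0.5,0.5,0.5,0.5,0.5,0.5,0.5,0.5,0.5,0.5,0.5,0.5]
}}

```text
clock: 13.68
tool_pos: [0.5238, 0.2339, 0.2697]
eef_rot: [0.163, 0.987, -0.001, -0.001]
contact_force: [-0.2, -0.1, -0.7]
opening: 0.752
finger_force: 0.0
```

Run:
```python
from h import *
p,M=st()
c="wrist"; r.get_calibration(c); im=r.snapshot(c); KC[c]=r.get_calibration(c)
cv2.imwrite("pics/w4.png",im)
for t,q in(("jar",[.524,.236,-.325]),("other_jar",[.494,.150,-.325])):
  for cf,m in sil(c,t):
    ys,xs=np.nonzero(m);print(t,cf,m.sum(),xs.min(),xs.max(),ys.min(),ys.max(),*fit(JAR,[(c,m)],q,.0265))
```

```text
t 13.675 p [0.5238 0.2339 0.2697] ydir 71.28360895324788 z [-0.0026 -0.0006 -1.    ] F [-0.2167 -0.1353 -0.6952] op 66.19045497249213 ff 0.0 q7 0.517879037401507
other_jar 0.76 3834 176 218 142 246 [ 0.4942  0.1491 -0.3286] 0.06297012284308612
```

View pics/w4.png

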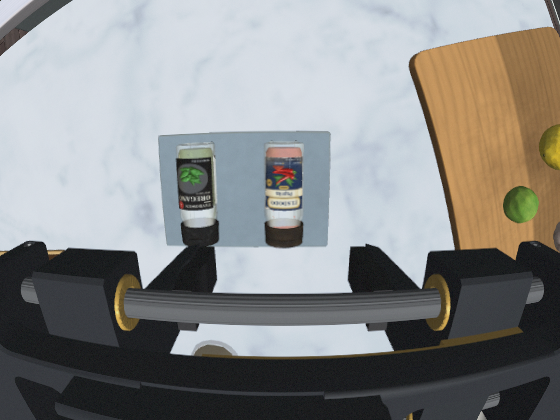

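Run:
```python
from h import *
c="wrist"
for i in range(3):
  im=r.snapshot(c); KC[c]=r.get_calibration(c)
  o=sil(c,"jar")
  for cf,m in o:
    ys,xs=np.nonzero(m);print(cf,m.sum(),xs.min(),xs.max(),ys.min(),ys.max(),*fit(JAR,[(c,m)],[.524,.236,-.325],.0265))
  if o: break
for q in([.524,.2355,-.3286],[.5242,.2335,-.3286]):
  M=mask(c,JAR,q,.0265)>.5; ys,xs=np.nonzero(M);print(q,xs.min(),xs.max(),ys.min(),ys.max())
```

```text
0.89 4060 263 303 141 247 [ 0.5237  0.2342 -0.3362] 0.05009176084226794
[0.524, 0.2355, -0.3286] 264 304 140 248
[0.5242, 0.2335, -0.3286] 262 303 141 248
```

{"fn": "play_rows", "kwargs": {
  "translation": [
    [0,0.0007,0.03],
    [0,0,0.04],
    [0,0,0.04],
    [0,0,0.04],
    [0,0,0.025],
    [0,0,0.015],
    [0,0,0],
    [0,0,0],
    [0,0,0],
    [0,0,0],
    [0,0,0],
    [0,0,0],
    [0,0,0]
  ],
  "delta_rot": [
    [0,0,0],
    [0,0,0],
    [0,0,0],
    [0,0,0],
    [0,0,0],
    [0,0,0],
    [0,0,0],
    [0,0,0],
    [0,0,0],
    [0,0,0],
    [0,0,0],
    [0,0,0],
    [0,0,0]
  ],
  "grip": [0.5,0.5,0.5,0.5,0.5,0.5,0.5,0.3,0,-0.3,-0.6,-0.6,-0.6],
  "squeeze": 30
}}

```text
clock: 15.55
tool_pos: [0.5249, 0.235, 0.0817]
eef_rot: [0.162, 0.987, 0.0, 0.0]
contact_force: [-1.3, -0.8, 5.6]
opening: 0.456
finger_force: 30.0
```

```bash
python3 -c "
from h import *
st()"
```

```text
t 15.55 p [0.5249 0.235  0.0817] ydir 71.3465736465117 z [ 0.001   0.0002 -1.    ] F [-1.253  -0.8106  5.5866] op 40.16721330933124 ff 30.001254379749298 q7 0.4248639021615554
```

{"fn": "play_rows", "kwargs": {
  "translation": [
    [0,0,0],
    [0,0,0],
    [-0.0005,0,0.003],
    [0,0,0.001],
    [0,0,0],
    [0,0,0],
    [0,0,0],
    [0,0,0],
    [0,0,0]
  ],
  "delta_rot": [
    [0,0,0],
    [0,0,0],
    [0,0,0],
    [0,0,0],
    [0,0,0],
    [0,0,0],
    [0,0,0],
    [0,0,0],
    [0,0,0]
  ],
  "grip": [0.2,0.2,0.2,0.2,0.1,-0.3,-0.6,-0.6,-0.6],
  "squeeze": 30
}}

```text
clock: 16.68
tool_pos: [0.525, 0.2348, 0.077]
eef_rot: [0.162, 0.987, 0.0, -0.0]
contact_force: [0.0, -0.3, -0.9]
opening: 0.453
finger_force: 30.0
```

```bash
python3 -c "
from h import *
st()"
```

```text
t 16.675 p [0.525  0.2348 0.077 ] ydir 71.35625384490442 z [-0.  0. -1.] F [ 0.0124 -0.345  -0.8911] op 39.90406711967162 ff 29.99292821623385 q7 0.42411244953282945
```

{"fn": "play_rows", "kwargs": {
  "translation": [
    [0,0,0],
    [0,0,-0.01],
    [0,0,-0.03],
    [0,0,-0.04],
    [0,0,-0.04],
    [-0.008,-0.021,0],
    [-0.0165,-0.0427,0],
    [-0.0165,-0.0427,0],
    [-0.0165,-0.0427,0],
    [-0.0165,-0.0427,0],
    [-0.0165,-0.0427,0],
    [-0.0165,-0.0427,0],
    [-0.0165,-0.0427,0],
    [-0.008,-0.021,0],
    [0,0,0],
    [0,0,0],
    [0,0,0]
  ],
  "delta_rot": [
    [0,0,0],
    [0,0,0],
    [0,0,0],
    [0,0,0],
    [0,0,0],
    [0,0,0],
    [0,0,0],
    [0,0,0],
    [0,0,0],
    [0,0,0],
    [0,0,0],
    [0,0,0],
    [0,0,0],
    [0,0,0],
    [0,0,-4],
    [0,0,0],
    [0,0,0]
  ],
  "grip": [-0.6,-0.6,-0.6,-0.6,-0.6,-0.6,-0.6,-0.6,-0.6,-0.6,-0.6,-0.6,-0.6,-0.6,-0.6,-0.6,-0.6],
  "squeeze": 40
}}

```text
clock: 18.8
tool_pos: [0.5407, -0.1297, 0.1973]
eef_rot: [0.128, 0.992, 0.0, 0.0]
contact_force: [0.7, -0.2, -1.4]
opening: 0.454
finger_force: 40.0
```

Run:
```python
from h import *
p,M=st()
KC.clear()
for c in("wrist","scene","top"):
  im=r.snapshot(c); cv2.imwrite(f"pics/{c}5.png",im); KC[c]=r.get_calibration(c)
  print(c,[(d['point'],d['confidence']) for d in r.look_for(c,"jar")])
  for cf,m in sil(c,"jar"):
    ys,xs=np.nonzero(m);print(cf,m.sum(),xs.min(),xs.max(),ys.min(),ys.max())
  M_=mask(c,JAR,[p[0],p[1],-.2555],p[2]-.0505)>.5; ys,xs=np.nonzero(M_);print("pred",xs.min(),xs.max(),ys.min(),ys.max())
a=cv2.imread("pics/wrist5.png")[120:300,180:400];b=cv2.imread("pics/scene5.png")[130:310,190:410]
cv2.imwrite("pics/m5.png",cv2.resize(np.hstack([a,b]),None,fx=1.8,fy=1.8,interpolation=2))
```

```text
t 18.8 p [ 0.5407 -0.1297  0.1973] ydir 75.34147212906655 z [ 0.0002  0.0002 -1.    ] F [ 0.6571 -0.1821 -1.3894] op 39.94426111023586 ff 39.974771440029144 q7 1.0625964977971347
wrist [([0.5148, -0.1245, 0.1666], 0.83)]
0.92 15388 233 331 155 355
0.67 3569 524 559 43 152
pred 233 333 157 392
scene [([0.506, -0.1822, 0.0103], 0.75), ([0.5084, -0.1411, 0.1521], 0.64)]
0.71 790 252 310 196 221
pred 253 311 193 222
top []
0.53 33 317 321 239 246
pred 315 344 198 250
```

View pics/m5.png

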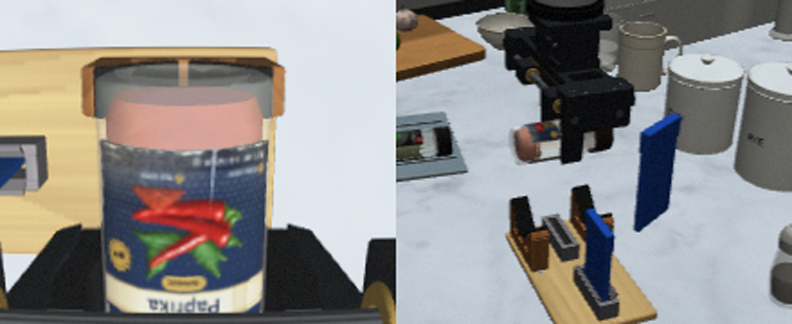

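{"fn": "play_rows", "kwargs": {
  "translation": [
    [-0.0016,0.0025,0],
    [0,0,0],
    [0,0.0014,0.02],
    [0,0.0021,0.03],
    [0,0.0014,0.02],
    [0,0.0007,0.009],
    [0,0,0],
    [0,0,0]
  ],
  "delta_rot": [
    [4,0,0],
    [0,0,0],
    [0,0,0],
    [0,0,0],
    [0,0,0],
    [0,0,0],
    [0,0,0],
    [0,0,0]
  ],
  "grip": [-0.6,-0.6,-0.6,-0.6,-0.6,-0.6,-0.6,-0.6]
}}

```text
clock: 20.25
tool_pos: [0.5433, -0.1282, 0.1185]
eef_rot: [0.128, 0.991, -0.034, -0.004]
contact_force: [0.2, -0.5, -1.1]
opening: 0.45
finger_force: 40.0
```

Run:
```python
from h import *
p,M=st()
g=p+M@[0,0,.0505]; print("axis pt",g)
print("in cradle",(g[:2]-[.541,-.1308])@np.array([[np.cos(-.2555),-np.sin(-.2555)],[np.sin(-.2555),np.cos(-.2555)]]))
```

```text
t 20.25 p [ 0.5433 -0.1282  0.1185] ydir 75.33667928160023 z [-0.0163 -0.0673 -0.9976] F [ 0.1572 -0.5018 -1.1148] op 39.63016045342721 ff 39.974886272102594 q7 0.935761403688911
axis pt [ 0.5425 -0.1316  0.0681]
in cradle [ 0.0017 -0.0004]
```

{"fn": "play_rows", "kwargs": {
  "translation": [
    [0.0005,0.0002,0.003],
    [0,0.0002,0.003],
    [0,0.0001,0.0015],
    [0,0,0],
    [0,0,0]
  ],
  "delta_rot": [
    [0,0,0],
    [0,0,0],
    [0,0,0],
    [0,0,0],
    [0,0,0]
  ],
  "grip": [-0.6,-0.6,-0.6,-0.6,-0.6]
}}

```text
clock: 20.88
tool_pos: [0.5425, -0.1277, 0.1103]
eef_rot: [0.127, 0.991, -0.034, -0.004]
contact_force: [-0.8, 1.6, -1.0]
opening: 0.454
finger_force: 40.0
```

{"fn": "play_rows", "kwargs": {
  "translation": [
    [0,0.0001,0.001],
    [0,0,0],
    [0,0,0]
  ],
  "delta_rot": [
    [0,0,0],
    [0,0,0],
    [0,0,0]
  ],
  "grip": [-0.6,-0.6,-0.6]
}}

```text
clock: 21.25
tool_pos: [0.5426, -0.1277, 0.1094]
eef_rot: [0.127, 0.991, -0.034, -0.004]
contact_force: [-0.4, 1.8, 2.3]
opening: 0.453
finger_force: 40.0
```

{"fn": "play_rows", "kwargs": {
  "translation": [
    [0,0.0001,0.001],
    [0,0,0],
    [0,0,0]
  ],
  "delta_rot": [
    [0,0,0],
    [0,0,0],
    [0,0,0]
  ],
  "grip": [-0.6,-0.6,-0.6]
}}

```text
clock: 21.62
tool_pos: [0.5427, -0.1278, 0.1086]
eef_rot: [0.127, 0.991, -0.035, -0.004]
contact_force: [-1.4, 2.0, 4.9]
opening: 0.452
finger_force: 40.0
```

{"fn": "play_rows", "kwargs": {
  "translation": [
    [0,0.0005,0.001],
    [0,0,0],
    [0,0,0],
    [0,0,0]
  ],
  "delta_rot": [
    [0,0,0],
    [0,0,0],
    [0,0,0],
    [0,0,0]
  ],
  "grip": [-0.6,-0.6,-0.6,-0.6]
}}

```text
clock: 22.12
tool_pos: [0.5428, -0.1276, 0.1079]
eef_rot: [0.127, 0.991, -0.035, -0.004]
contact_force: [-0.9, 0.8, 7.6]
opening: 0.452
finger_force: 40.0
```

Run:
```python
from h import *
p,M=st(); s=r.get_state(); print(s['moment'])
im=r.snapshot("scene"); cv2.imwrite("pics/m6.png",cv2.resize(im[170:330,200:400],None,fx=3,fy=3,interpolation=2))
```

```text
t 22.125 p [ 0.5428 -0.1276  0.1079] ydir 75.34411979953971 z [-0.0167 -0.0678 -0.9976] F [-0.9238  0.8432  7.5907] op 39.80552548494152 ff 40.03311702981591 q7 0.9257061031584705
[ 0.2915  0.1665 -0.0622]
```

View pics/m6.png

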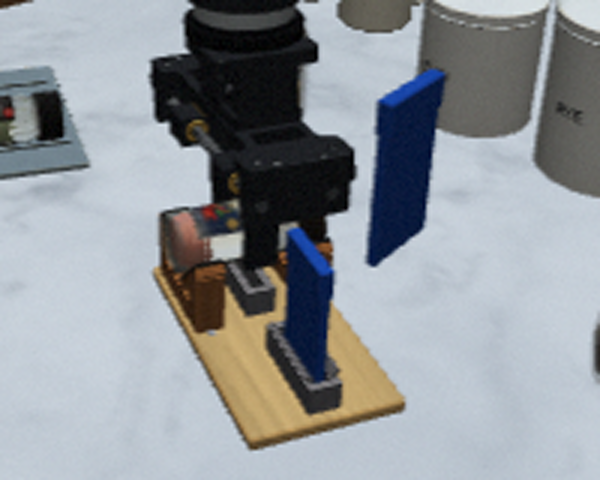

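{"fn": "play_rows", "kwargs": {
  "translation": [
    [0,0.0001,0.0008],
    [0,0,0],
    [0,0,0],
    [0,0,0],
    [0,0,0]
  ],
  "delta_rot": [
    [0,0,0],
    [0,0,0],
    [0,0,0],
    [0,0,0],
    [0,0,0]
  ],
  "grip": [-0.6,-0.6,-0.6,-0.6,-0.6]
}}

```text
clock: 22.8
tool_pos: [0.5428, -0.1277, 0.1074]
eef_rot: [0.128, 0.991, -0.035, -0.004]
contact_force: [-1.4, 1.8, 11.0]
opening: 0.453
finger_force: 40.1
```

{"fn": "play_rows", "kwargs": {
  "translation": [
    [0,0,0],
    [0,0,0]
  ],
  "delta_rot": [
    [0,0,0],
    [0,0,0]
  ],
  "grip": [-0.6,-0.6]
}}

```text
clock: 23.05
tool_pos: [0.5428, -0.1277, 0.1074]
eef_rot: [0.128, 0.991, -0.035, -0.004]
contact_force: [-1.7, 3.0, 10.8]
opening: 0.452
finger_force: 40.1
```

Run:
```python
from h import *
p,M=st(); print(r.get_state()['moment'])
KC.clear()
for c in("scene","wrist"):
  im=r.snapshot(c); KC[c]=r.get_calibration(c)
  for cf,m in sil(c,"jar"):
    ys,xs=np.nonzero(m);print(c,cf,m.sum(),xs.min(),xs.max(),ys.min(),ys.max())
  M_=mask(c,JAR,[.541,-.1308,-.2555],.057)>.5; ys,xs=np.nonzero(M_);print("pred",xs.min(),xs.max(),ys.min(),ys.max())
s=r.get_state();print(s['contact_force'],s['moment'])
```

```text
t 23.05 p [ 0.5428 -0.1277  0.1074] ydir 75.33379279514891 z [-0.0166 -0.0681 -0.9975] F [-1.7328  2.9565 10.7513] op 39.77872927294368 ff 40.05251864902675 q7 0.9249584913763357
[ 0.199   0.3395 -0.0769]
scene 0.57 558 253 308 238 260
scene 0.23 903 397 421 254 300
pred 254 309 233 261
wrist 0.73 1846 200 238 169 354
wrist 0.58 15391 232 332 155 356
pred 233 334 155 391
[-0.8749  1.873  10.8414] [ 0.2567  0.3294 -0.0999]
```

{"fn": "play_rows", "kwargs": {
  "translation": [
    [0,0.0005,-0.0003],
    [0,0,0],
    [0,0,0],
    [0,0,0]
  ],
  "delta_rot": [
    [0,0,0],
    [0,0,0],
    [0,0,0],
    [0,0,0]
  ],
  "grip": [-0.6,-0.6,-0.6,-0.6]
}}

```text
clock: 23.75
tool_pos: [0.5428, -0.1276, 0.1075]
eef_rot: [0.128, 0.991, -0.035, -0.004]
contact_force: [-0.6, 0.8, 8.3]
opening: 0.452
finger_force: 40.0
```

{"fn": "play_rows", "kwargs": {
  "translation": [
    [0,0,0],
    [0,0,0],
    [0,0,0],
    [0,0,0]
  ],
  "delta_rot": [
    [0,0,0],
    [0,0,0],
    [0,0,0],
    [0,0,0]
  ],
  "grip": [-0.6,-0.6,-0.6,-0.6]
}}

```text
clock: 24.25
tool_pos: [0.5428, -0.1276, 0.1075]
eef_rot: [0.128, 0.991, -0.035, -0.004]
contact_force: [-1.6, 1.0, 9.0]
opening: 0.452
finger_force: 40.0
```

```bash
python3 -c "
from plant import r
print(r.finish_job())"
```

```text
the job is handed in; nothing more can be done
None
```

The blue divider now stands in the parking slot, and the paprika jar lies centred in the V, still gripped and pressed down with about 9–10 N; I handed the job in at about 24 s.

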